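Turn the lid over onto the instrument tray

TASK

Close the open steel tray of syringes with its lid, which lies upside down beside it: take the lid by the roller on its outer edge, lever it up on edge against the side of the tray and lower it gently over, so that it lies flat and square on the tray, grey seal down. Do not let the lid drop, and do not disturb the little vial standing by the tray.

Things in the scene. Friction and masses are not known exactly. Their poses are not given: they have to be found in the camera images.
- tray: Open steel instrument tray, 140 (x) x 100 (y) x 40 mm high, walls 4 mm, three syringes on a blue pad inside, all below the rim. It is fixed to the bench. Origin: centre of its underside, on the bench. z up; x along its long side; its +y long wall is the one the lid lies against.
- lid: Flat steel lid, 160 (x) x 120 (y) x 6 mm, 0.3-0.45 kg, loose; centred on the tray it overhangs 10 mm all round. Starts flat on the bench upside down, inner face (grey seal pad) up, its -y edge 5-17 mm from the tray's +y wall and about parallel; roller handle on its +y edge. Origin: centre of the outer face, on the bench at first; z points to the inner face (up at first, down when closed).
- lid_handle (a point): Centre of the lid's handle: white roller, 36 mm long along lid x, 16 mm diameter, on a 12 mm wide neck; at lid (0, 86, 8.5) mm, 26 mm out from the +y edge, its top 16.5 mm above the bench. Pinch its two flat ends from above, fingers closing along lid x: it turns freely on the neck, so the lid swings about it while the gripper keeps pointing down.
- vial: Small standing glass vial, 26 mm in diameter and 50 mm high, with a metal cap, a bystander on the far (+x) side of the tray. Origin: centre of its underside.
Not all that is in view belongs to the job. What is shaped like the lid but turquoise is not meant. Leave any yellow look-alike of the tray alone.

How it is judged:
On the way:
1. the lid stands on edge on the bench against the tray's side: more than 60 degrees up and not past 100, its centre within 120 mm of the tray's centre line, on the side where it lay, and below 85 mm (angle between lid's own z axis and vertical between 1.05 and 1.75 rad and y of lid in the frame of tray between 0.02 and 0.12 m and height (world z) of lid below 0.085 m), for 0.1 s.
At the end, for the whole second after the job is handed in: The lid lies at rest, released, on the tray's rim, turned over (inner face down, within 10 degrees of level), centred on the tray to 15 mm along and across it, its sides parallel to the tray's to 10 degrees (angle between lid's own z axis and vertical above 2.97 rad and x of lid in the frame of tray between -0.015 and 0.015 m and y of lid in the frame of tray between -0.015 and 0.015 m and z of lid in the frame of tray between 0.041 and 0.051 m and angle between the x axis of lid and the x axis of tray, either way round below 0.175 rad and linear speed of lid below 0.02 m/s and contact force between lid and the fingers below 0.1 N); the robot touches nothing.
It fails at once if the lid is dropped or thrown (its centre faster than 0.6 m/s) (linear speed of lid above 0.6 m/s).
It fails at once if the vial is moved by more than 25 mm or tipped by more than 30 degrees (distance of vial from where it was at the start of the episode above 0.025 m or angle between vial's own z axis and vertical above 0.52 rad).
It also fails if it takes over 48 s, if anything falls off the work surface, if the arm or the gripper's body presses on something with over 40 N, if the wrist force passes 120 N, or if a joint passes its speed limit or range.

ROBOT

A 7-joint arm with a two-finger parallel gripper is mounted at the origin on the work surface. World frame = base frame: x ahead of the robot, y to its left, z up, the work surface at z = 0. Lengths are in m, angles in rad, forces in N, time in s.
With the tool pointing down it reaches from about 0.4 to 0.85 m from the base axis. Payload 10.4 kg.
Tool frame: the origin (TCP) lies midway between the tips of the shut fingers; the grasp point (between the pads) lies 19 mm behind it; z points along the fingers, y is the line along which they close (so a half turn about z gives the same grasp; the last joint's range is limited). The gripper opens to 87 mm and grips with 3 to 60 N. Pads are 19 mm wide; open, the fingers measure 117 mm over their backs; the gripper's body (75 mm by 190 mm) begins 51 mm behind the grasp point.
Start: joints at [-1.124, 0.332, -0.065, 1.46, 0.022, 1.35, -0.088], TCP at [0.283, 0.557, 0.187] pointing down, gripper open.
Joint ranges: [-2.6, 2.6], [-0.5, 2.12], [-1.47, 1.34], [0.16, 2.42], [-1.27, 4.41], [0.06, 2.06], [-2.6, 2.6]. Speed limits (rad/s): [2.22, 2.22, 2.79, 2.79, 3.14, 3.14, 3.14].

INTERFACE

Orientations are given as a unit quaternion [x, y, z, w].
In Python, from bench import r gives the robot as it stands.
- The arm moves only by the tool arm_command, never from a script. Its argument "moves" is one flat list of numbers, 4 for each row, row after row: the shift along the tool's x, y, z in cm, then the turn about the tool's z in degrees. A call has 1 to 12 rows; each row shifts and turns the commanded pose from where the row before left it, along the tool's axes as they then stand; what a row does not reach is not made up. A row lasts 1/12 s, in which the tool goes at most 41.7 mm and 7.16 degrees, less where a joint would pass 70% of its speed; a pose out of reach is approached as far as the arm can. A call with a gripper value outside its range is refused whole. "fingers" is the opening in per cent of the stroke, from 0 (shut) to 100 (fully open), set as the call begins (left out, the last holds). The fingers move at their own pace and stop on an object; "squeeze" is the grip in N (left out, the last holds). Time passes only in rows, so rows that do not move let the fingers close. It gives the time, the measured TCP pose, the force, the opening and the grip force at its end, in the units of the state.
- r.read_state(): the state, without advancing time (a new reading comes with each control period).
- r.camera(name): name is "scene" or "top"; returns the picture (400x640x3 uint8, red, green, blue); there is no depth.
- r.camera_info(name): a dict with "fx", "fy", "cx", "cy" (pixels), "origin" and "attitude" of the camera in the world. Camera axes: x right, y up, looking along -z (the intrinsics and any distortion apply to the point x, -y, -z); pixel columns grow to the right and rows downward; lengths in m; the calibration is good to about 2 mm. A picture is of the moment at which its call begins. camera_info takes no time and is no camera call.
- r.close_job(): hands the job in; it is judged then, once.
The state is a dict: "time": time; "joint_positions": joint angles; "joint_vel": joint speeds; "joint_torque": joint torques, N m; "ee_pos": TCP position; "eef_rot": TCP orientation; "ft_force": force on the tool from outside, world axes, zero at the start; "torque": the same for the moment, N m; "width": finger opening in m; "grip_force": force on a finger pad.
Only numpy, scipy, OpenCV 4.12 (cv2) and the standard library are available. Lean on these libraries where they do the work, as an engineer would, in place of code of your own. Each camera call takes 0.05 s, during which the arm holds its last target. There are 200 camera calls.

## Working session

There is one attempt and no reset: what is moved stays moved. The work goes in short steps, Python scripts to look and compute and a tool call to move; the robot and the scene stay as the last step left them, time stands still between calls to the robot, and variables do not carry over. Pictures are saved under pics/ and viewed, at most 13 in all, crops included, and the job is handed in when it is done.

Besides the shell and the picture viewer there is one more tool, called after "Call:" as name(argument=value, ...) on one line, values as JSON. arm_command: Moves the arm, as the interface text tells. Its arguments: {"type":"object","properties":{"moves":{"type":"array"},"fingers":{"type":"number"},"squeeze":{"type":"number"}},"required":["moves"]}

```bash
mkdir -p pics
python3 - <<'E'
from bench import r
import cv2
for n in("scene","top"):
    cv2.imwrite(f"pics/{n}0.png",r.camera(n)[:,:,::-1]); print(n,r.camera_info(n))
s=r.read_state();print(s["time"],s["ee_pos"],s["eef_rot"],s["width"])
E
```

```text
scene {'fx': 446.40089577421634, 'fy': 446.40089577421634, 'cx': 317.35142243266273, 'cy': 202.63077956405985, 'origin': array([ 1.1014436 , -0.26087274,  0.63117123]), 'attitude': array([0.34167898, 0.21489571, 0.46954041, 0.78524334])}
top {'fx': 376.7837826683327, 'fy': 376.7837826683327, 'cx': 320.4151601998392, 'cy': 198.67892403544445, 'origin': array([0.40364117, 0.05311229, 0.67983364]), 'attitude': array([-0.04682536,  0.0614934 ,  0.71389642, -0.6959726 ])}
0.1 [0.28278216 0.55694319 0.18645666] [ 2.32741294e-01  9.72538494e-01 -5.96676920e-04 -1.11654596e-04] 0.08695449228474517
```

View pics/top0.png

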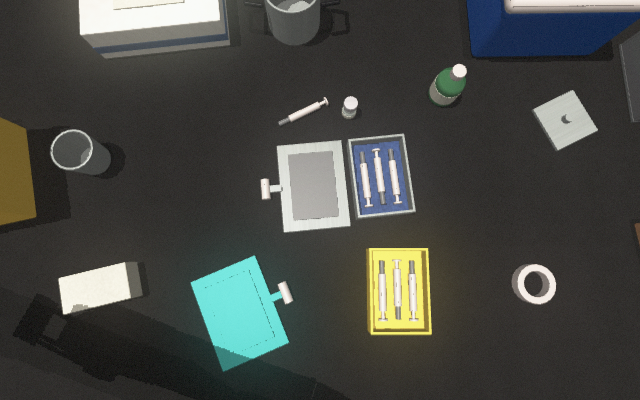

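View pics/scene0.png

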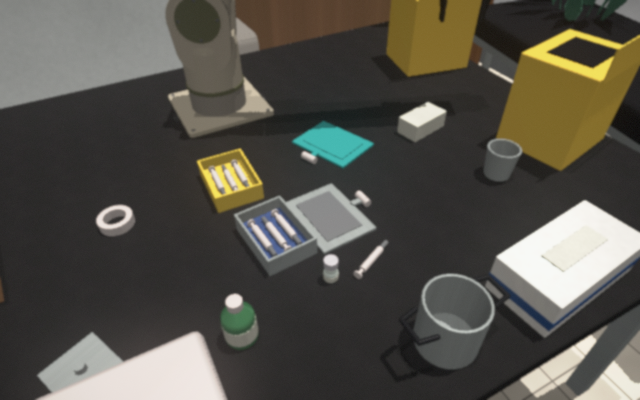

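The top view shows the steel tray at about (382,176), the grey lid at (314,187) with its white roller at (265,189), and the vial at (349,106). The scene view shows the same layout: tray (275,235), lid (330,215), roller (362,199), vial (330,268). Next I measure these from colour masks.

```bash
cat > h.py <<'E'
import numpy as np, cv2
from scipy.spatial.transform import Rotation as R
from bench import r
def ray(n,uv,z):
    i=r.camera_info(n); uv=np.atleast_2d(uv).astype(float)
    d=np.c_[(uv[:,0]-i["cx"])/i["fx"],-(uv[:,1]-i["cy"])/i["fy"],-np.ones(len(uv))]
    d=R.from_quat(i["attitude"]).apply(d); o=np.array(i["origin"])
    return o+d*((z-o[2])/d[:,2])[:,None]
def blobs(img,box,thr,mn=60):
    x0,y0,x1,y1=box; g=img[y0:y1,x0:x1].min(2)
    c,_=cv2.findContours((g>thr).astype(np.uint8),cv2.RETR_EXTERNAL,cv2.CHAIN_APPROX_NONE,offset=(x0,y0))
    return [k for k in c if cv2.contourArea(k)>mn]
E
python3 - <<'E'
from h import *
a=cv2.imread("pics/top0.png")
hsv=cv2.cvtColor(a,cv2.COLOR_BGR2HSV)
for nm,box,thr,z in(("lid",(250,125,430,245),90,.006),("roller",(255,172,285,206),170,.0125),("vial",(335,90,365,125),120,.05)):
    for c in blobs(a,box,thr,40):
        q=cv2.boxPoints(cv2.minAreaRect(c)); w=ray("top",q,.04 if nm=="lid" and q[:,0].mean()>350 else z)
        e=w[1]-w[0];f=w[2]-w[1]
        print(nm,cv2.contourArea(c),q.round(1).tolist(),w.mean(0).round(4),[(round(float(np.hypot(*v[:2])),4),round(float(np.degrees(np.arctan2(v[1],v[0]))),1)) for v in(e,f)])
# seal rect / blue
m=((hsv[...,0]>100)&(hsv[...,0]<130)&(hsv[...,1]>80)).astype(np.uint8); m[:125]=0;m[225:]=0;m[:,:340]=0;m[:,425:]=0
m=cv2.morphologyEx(m,cv2.MORPH_CLOSE,np.ones((9,9)))
c=max(cv2.findContours(m,0,1)[0],key=cv2.contourArea);q=cv2.boxPoints(cv2.minAreaRect(c));print("blue",q.round(1).tolist(),ray("top",q,.01).round(4).tolist())
print(a[187,[262,265,268,275,285,314,349,351]].tolist())
E
```

```text
lid 5924.5 [[256.3999938964844, 147.10000610351562], [342.1000061035156, 138.8000030517578], [350.6000061035156, 226.0], [264.79998779296875, 234.3000030517578]] [0.5321 0.0677 0.006 ] [(0.1593, -85.5), (0.1627, -176.7)]
lid 4648.5 [[345.3999938964844, 139.0], [405.3999938964844, 131.39999389648438], [415.5, 211.8000030517578], [355.3999938964844, 219.3000030517578]] [ 0.5421 -0.0672  0.04  ] [(0.1079, -83.8), (0.1441, -176.6)]
roller 112.0 [[260.3999938964844, 179.10000610351562], [267.29998779296875, 178.60000610351562], [268.8999938964844, 197.8000030517578], [262.0, 198.3000030517578]] [0.5277 0.1374 0.0125] [(0.0124, -86.4), (0.0352, -175.7)]
roller 157.5 [[270.0, 172.0], [284.0, 172.0], [284.0, 205.0], [270.0, 205.0]] [0.5272 0.1153 0.0125] [(0.0253, -91.3), (0.0603, 179.3)]
vial 135.5 [[344.0, 96.0], [357.0, 96.0], [357.0, 109.0], [344.0, 109.0]] [ 0.6712 -0.019   0.05  ] [(0.023, -91.1), (0.0242, 177.6)]
blue [[351.0, 145.60000610351562], [397.79998779296875, 138.6999969482422], [408.0, 208.8000030517578], [361.20001220703125, 215.6999969482422]] [[0.6046, -0.0212, 0.01], [0.6159, -0.1085, 0.01], [0.4847, -0.1194, 0.01], [0.4744, -0.0345, 0.01]]
[[221, 228, 236], [237, 243, 246], [171, 177, 189], [225, 230, 228], [223, 228, 226], [166, 170, 172], [68, 71, 71], [81, 83, 84]]
```

Run:
```python
from h import *
import json
a=cv2.imread("pics/top0.png")
def rect(pts,z):
    w=ray("top",pts,z)[:,:2]; c,s,_=cv2.minAreaRect((w*1000).astype(np.float32)); q=cv2.boxPoints((c,s,_))
    e=[q[1]-q[0],q[2]-q[1]]; e=max(e,key=np.linalg.norm); ang=np.degrees(np.arctan2(e[1],e[0]))
    return np.array(c).round(1),np.round(s,1),round(float((ang+90)%180-90),2)
m=(a.min(2)>90).astype(np.uint8); m[:125]=0;m[245:]=0;m[:,:250]=0;m[:,430:]=0
o=cv2.morphologyEx(m[:,:],cv2.MORPH_CLOSE,np.ones((3,3)));o=cv2.morphologyEx(o,cv2.MORPH_OPEN,np.ones((15,15)))
for c in cv2.findContours(o,0,1)[0]:
    if cv2.contourArea(c)>1500: print("opened",rect(c.reshape(-1,2),.006))
for t in (90,130,160):
  for c in blobs(a,(343,125,430,225),t,1000): print("tray",t,rect(c.reshape(-1,2),.04))
c=blobs(a,(255,172,269,206),120,40)
for k in c: print("roller",rect(k.reshape(-1,2),.0125))
cv2.imwrite("pics/crop.png",cv2.resize(a[120:240,250:430],None,fx=4,fy=4,interpolation=cv2.INTER_CUBIC))
# seen from the scene camera
b=cv2.imread("pics/scene0.png")
for k in blobs(b,(352,188,375,212),170,15):
    M=cv2.moments(k);p=(M["m10"]/M["m00"],M["m01"]/M["m00"]);print("scene roller",p,ray("scene",[p],.0105))
```

```text
opened (array([538.1, -73.7]), array([127.7, 110.2]), 4.79)
opened (array([533.2,  51.7]), array([162. , 122.3]), 3.98)
tray 90 (array([541.9, -66.4]), array([142.4, 104.7]), 4.87)
tray 130 (array([542.3, -68. ]), array([140.3, 100.3]), 4.87)
tray 160 (array([542.3, -68.1]), array([139.7,  99.5]), 4.8)
roller (array([528.4, 137.7]), array([12.6, 36.6]), -0.32)
scene roller (362.29449838187696, 196.26860841423945) [[0.52323514 0.13884912 0.0105    ]]
```

View pics/crop.png

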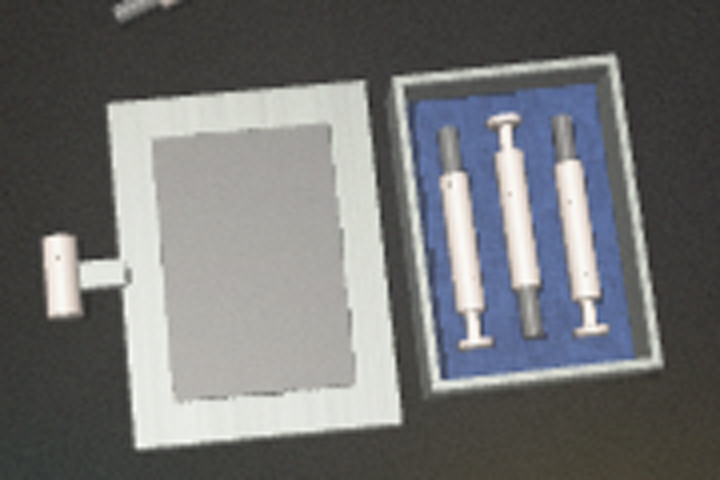

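The crop confirms the tray rim, and shows the lid with its handle on the left. In world coordinates the tray is at (542,-68) mm with yaw 4.8°. The lid is at (533,52) mm with yaw 4°, and the roller is near (527,138) mm.

Call:
arm_command(moves=[0,0,0,6.6,0,0,0,6.6,0,0,0,6.6,0,0,0,6.6,0,0,0,6.6,0,0,0,6.6,0,0,0,6.6,0,0,0,6.6,0,0,0,6.3], fingers=100, squeeze=20)

```text
time: 0.85
ee_pos: [0.2828, 0.5571, 0.1867]
eef_rot: [0.684, 0.729, -0.0, 0.0]
ft_force: [-0.4, -0.0, 0.8]
width: 0.0869
grip_force: 0.0
```

Call:
arm_command(moves=[-3.6,1.8,0,0,-3.6,1.8,0,0,-3.6,1.8,0,0,-3.6,1.8,0,0,-3.6,1.8,0,0,-3.6,1.8,0,0,-3.6,1.8,0,0,-3.6,1.8,0,0,-3.6,1.8,0,0,-3.6,1.8,0,0,-3.6,1.8,0,0,-3.6,1.8,0,0])

```text
time: 1.85
ee_pos: [0.5289, 0.1394, 0.1871]
eef_rot: [0.682, 0.731, 0.0, -0.0]
ft_force: [0.5, -0.1, -0.5]
width: 0.0873
grip_force: 0.0
```

Call:
arm_command(moves=[-0.2,-0.2,3.2,0,0,0,3.2,0,0,0,3.2,0,0,0,3.2,0,0,0,3.0,0,0,0,1.4,0,0,0,0.8,0,0,0,0.4,0,0,0,0,0,0,0,0,0])

```text
time: 2.68
ee_pos: [0.5273, 0.1395, 0.0041]
eef_rot: [0.682, 0.731, 0.001, 0.0]
ft_force: [1.3, -0.1, 0.3]
width: 0.087
grip_force: 0.0
```

Run:
```python
from h import *
s=r.read_state();print(s["time"],s["ee_pos"],s["ft_force"])
a=r.camera("top")[:,:,::-1];b=r.camera("scene")[:,:,::-1]
f=lambda i,x,y,w,h:cv2.resize(i[y:y+h,x:x+w],(400,400),interpolation=cv2.INTER_CUBIC)
cv2.imwrite("pics/g.png",np.hstack([f(a,220,140,100,100),f(b,300,140,100,100)]))
```

```text
2.6833 [0.5272893  0.13947048 0.00412081] [ 1.28887916 -0.10913244  0.33997579]
```

View pics/g.png

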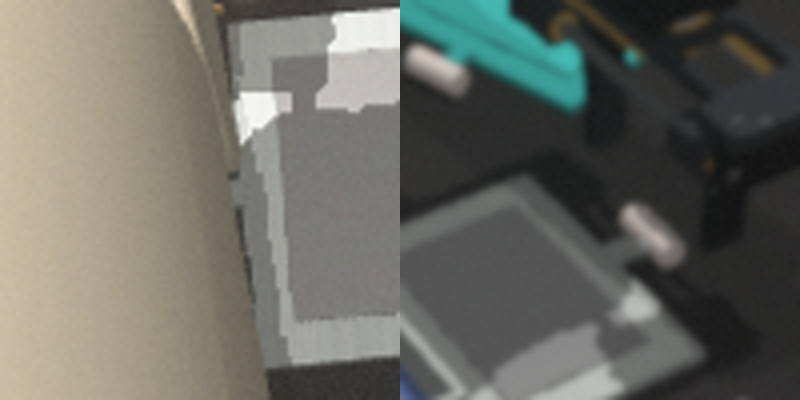

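The crops put the roller between the two fingers. It may sit slightly towards the tray, so I check this numerically.

```bash
cat >> h.py <<'E'
def proj(n,P):
    i=r.camera_info(n); p=R.from_quat(i["attitude"]).inv().apply(np.atleast_2d(P)-i["origin"])
    return np.c_[i["cx"]-i["fx"]*p[:,0]/p[:,2],i["cy"]+i["fy"]*p[:,1]/p[:,2]]
E
python3 - <<'E'
from h import *
s=r.read_state();p=np.array(s["ee_pos"]);M=R.from_quat(s["eef_rot"]).as_matrix()
P=[p,p+.043*M[:,1],p-.043*M[:,1],p-.0045*M[:,2],p-.0125*M[:,2]]
print(((proj("scene",P)-[300,140])*4+[400,0]).round())
b=r.camera("scene")[:,:,::-1]
for k in blobs(b,(350,188,375,212),115,25):
    m=cv2.moments(k);q=(m["m10"]/m["m00"],m["m01"]/m["m00"]);w=ray("scene",[q],.0105)[0];print(q,w,cv2.contourArea(k),(M.T@(w-p)*1000).round(1))
E
```

```text
[[654. 238.]
 [704. 285.]
 [607. 193.]
 [655. 232.]
 [655. 220.]]
(361.3430420711974, 197.44983818770226) [0.52542601 0.13514516 0.0105    ] 51.5 [-4.3 -2.3 -6.1]
```

Call:
arm_command(moves=[-0.2,0,0.1,0,0,0,0,0])

```text
time: 3.0
ee_pos: [0.527, 0.137, 0.0026]
eef_rot: [0.682, 0.731, 0.0, 0.0]
ft_force: [0.0, -0.7, 0.7]
width: 0.0872
grip_force: 0.0
```

Call:
arm_command(moves=[0,0,0,0,0,0,0,0,0,0,0,0,0,0,0,0,0,0,0,0,0,0,0,0], fingers=30, squeeze=20)

```text
time: 3.5
ee_pos: [0.5267, 0.1373, 0.0021]
eef_rot: [0.682, 0.731, -0.0, -0.0]
ft_force: [0.1, -0.1, -0.1]
width: 0.0548
grip_force: 0.0
```

Call:
arm_command(moves=[0,0,0,0,0,0,0,0,0,0,0,0,0,0,0,0,0,0,0,0,0,0,0,0], fingers=20)

```text
time: 4.0
ee_pos: [0.5267, 0.1372, 0.0021]
eef_rot: [0.682, 0.731, 0.0, -0.0]
ft_force: [-0.2, -0.6, 0.4]
width: 0.0196
grip_force: 0.0
```

The fingers closed past 36 mm, so they missed the roller. I take another picture.

Run:
```python
from h import *
s=r.read_state();p=np.array(s["ee_pos"]);print(s["width"])
b=r.camera("scene")[:,:,::-1]
c=cv2.resize(b[150:240,280:420],(800,514),interpolation=cv2.INTER_CUBIC);c=cv2.convertScaleAbs(c,alpha=1.8,beta=20)
cv2.imwrite("pics/g2.png",c)
print((proj("scene",[p,p+[0,0,.0065]])-[280,150])*800/140)
```

```text
0.019604202745373354
[[470.4091366  288.33945213]
 [471.32218346 275.13541333]]
```

View pics/g2.png

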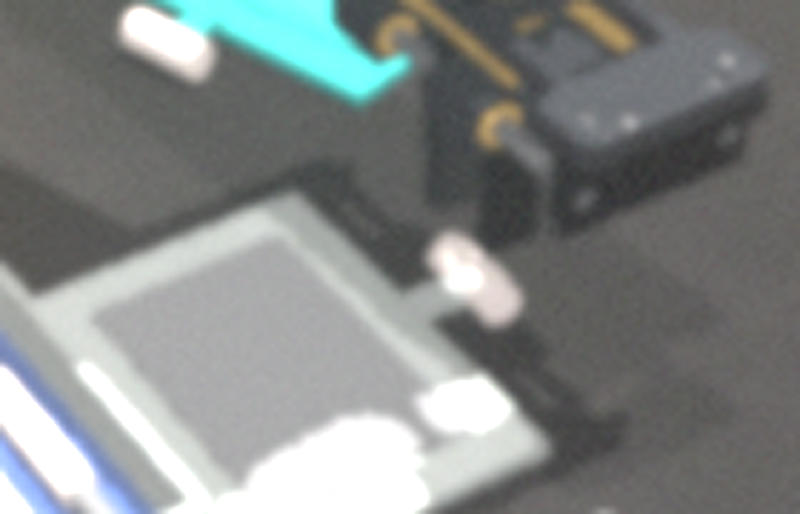

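The image shows the fingertips at about (450,205) and (505,245), up and behind the roller at (475,280). The reported TCP projects to (470,288), so the tips are either higher than reported or further back. I open the fingers and feel downward in small steps.

Call:
arm_command(moves=[0,0,0,0,0,0,0,0,0,0,0,0,0,0,0,0,0,0,0,0,0,0,0,0,0,0,0,0,0,0,0,0,0,0,0,0,0,0,0,0], fingers=85)

```text
time: 4.88
ee_pos: [0.5267, 0.1372, 0.0021]
eef_rot: [0.682, 0.731, 0.0, -0.0]
ft_force: [0.5, 0.1, -0.4]
width: 0.0717
grip_force: 0.0
```

Call:
arm_command(moves=[0,0,0.2,0,0,0,0,0,0,0,0.2,0,0,0,0,0])

```text
time: 5.22
ee_pos: [0.5265, 0.1371, -0.0023]
eef_rot: [0.682, 0.731, -0.0, -0.0]
ft_force: [0.3, 0.5, -0.2]
width: 0.0742
grip_force: 0.0
```

There is no contact at z = -2 mm, so the tips really are higher than reported. I keep feeling downward.

Call:
arm_command(moves=[0,0,0.2,0,0,0,0.2,0,0,0,0.1,0,0,0,0,0])

```text
time: 5.55
ee_pos: [0.5265, 0.1372, -0.0072]
eef_rot: [0.682, 0.731, -0.0, -0.0]
ft_force: [-0.1, -0.7, 0.5]
width: 0.0742
grip_force: 0.0
```

Call:
arm_command(moves=[0,0,0.2,0,0,0,0.1,0,0,0,0,0])

```text
time: 5.8
ee_pos: [0.5265, 0.1372, -0.0101]
eef_rot: [0.682, 0.731, -0.0, -0.0]
ft_force: [-0.1, -0.5, 0.1]
width: 0.0738
grip_force: 0.0
```

Call:
arm_command(moves=[0,0,0.2,0,0,0,0.1,0,0,0,0,0])

```text
time: 6.05
ee_pos: [0.5265, 0.1372, -0.0131]
eef_rot: [0.682, 0.731, -0.0, -0.0]
ft_force: [-0.5, 0.9, -0.7]
width: 0.0738
grip_force: 0.0
```

Run:
```python
from h import *
s=r.read_state();p=np.array(s["ee_pos"]);M=R.from_quat(s["eef_rot"]).as_matrix();print(p,s["ft_force"],s["width"])
b=r.camera("scene")[:,:,::-1]
c=cv2.resize(b[150:240,280:420],(800,514),interpolation=cv2.INTER_CUBIC);c=cv2.convertScaleAbs(c,alpha=2.5,beta=20)
cv2.imwrite("pics/g3.png",c)
print((proj("scene",[p,p+.037*M[:,1],p-.037*M[:,1]])-[280,150])*800/140)
```

```text
[ 0.5265485   0.1372172  -0.01312246] [-0.49907851  0.93838231 -0.66978156] 0.07384422489184794
[[468.00942172 318.63601765]
 [528.38455861 377.06066503]
 [410.55257798 263.03538453]]
```

View pics/g3.png

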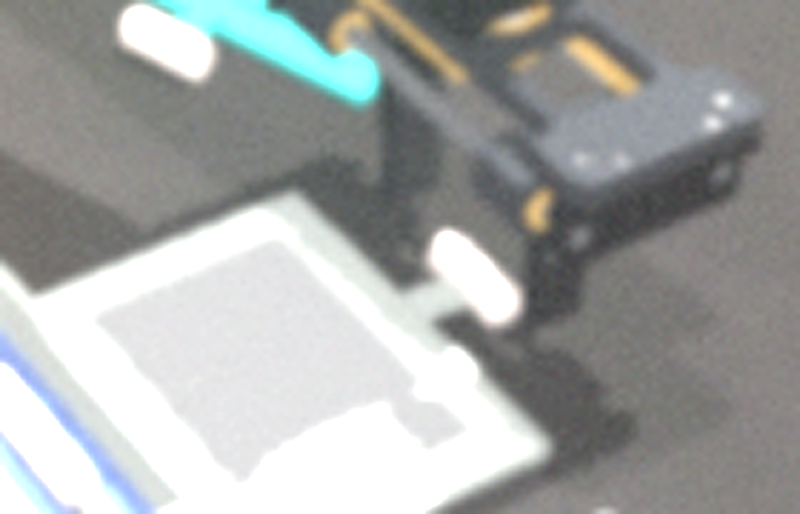

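The right fingertip is at about (555,320), the left at about (405,205), and the roller at (475,278). The tips are still about 15 mm above the bench, so I keep feeling downward.

Call:
arm_command(moves=[0,0,0.2,0,0,0,0.2,0,0,0,0.1,0,0,0,0,0])

```text
time: 6.43
ee_pos: [0.5265, 0.1372, -0.0182]
eef_rot: [0.682, 0.731, -0.0, -0.0]
ft_force: [-0.1, -0.2, 0.2]
width: 0.0741
grip_force: 0.0
```

Call:
arm_command(moves=[0,0,0.2,0,0,0,0.1,0,0,0,0,0])

```text
time: 6.68
ee_pos: [0.5265, 0.1372, -0.0211]
eef_rot: [0.682, 0.731, -0.0, -0.0]
ft_force: [0.1, 0.2, -0.2]
width: 0.0742
grip_force: 0.0
```

Call:
arm_command(moves=[0,0,0.1,0,0,0,0.1,0,0,0,0,0])

```text
time: 6.93
ee_pos: [0.5266, 0.1372, -0.023]
eef_rot: [0.682, 0.731, -0.0, -0.0]
ft_force: [0.1, 0.9, 0.3]
width: 0.0741
grip_force: 0.0
```

Call:
arm_command(moves=[0,0,0.1,0,0,0,0.1,0,0,0,0,0])

```text
time: 7.18
ee_pos: [0.5265, 0.1372, -0.0251]
eef_rot: [0.682, 0.731, -0.0, -0.0]
ft_force: [-0.3, 0.0, 0.1]
width: 0.0737
grip_force: 0.0
```

Call:
arm_command(moves=[0,0,0,0,0,0,0,0,0,0,0,0,0,0,0,0,0,0,0,0,0,0,0,0,0,0,0,0,0,0,0,0], fingers=25, squeeze=20)

```text
time: 7.85
ee_pos: [0.5267, 0.1373, -0.0249]
eef_rot: [0.682, 0.731, 0.0, -0.0]
ft_force: [-0.8, -0.6, 0.2]
width: 0.0351
grip_force: 20.0
```

The roller is gripped at 35 mm with 20 N, and the true tool offset in z is about 28 mm. I now compute the lever path in tray coordinates relative to this grasp.

Run:
```python
import numpy as np
d=np.deg2rad
def rows(P):
    q=np.round((P-P[0])*.1,2); D=np.diff(q,axis=0)
    for k in range(0,len(D),12): print([[float(round(a,2)),0,float(round(-b,2)),0] for a,b in D[k:k+12]], P[min(k+12,len(D))].round(1))
th=d(np.r_[np.linspace(0,90,25)]);py=np.linspace(60,57,25)
rows(np.c_[py+146*np.cos(th)-8.5*np.sin(th),146*np.sin(th)+8.5*np.cos(th)])
def c(t,s): return np.c_[50+(86-s)*np.cos(t)-2.5*np.sin(t),40+(86-s)*np.sin(t)+2.5*np.cos(t)]
f=np.linspace(0,1,13);A=c(d(90+12*f),-20-0*f);A[0]=[48.5,146]
t=d(np.r_[np.linspace(97,103,12),np.linspace(106,180,36)]);s=np.r_[np.linspace(-20,-50,12),-50*np.ones(36)]
rows(np.r_[[[48.5,146]],c(t,s)])
```

```text
[[-0.1, 0, -0.95, 0], [-0.16, 0, -0.95, 0], [-0.22, 0, -0.93, 0], [-0.29, 0, -0.92, 0], [-0.34, 0, -0.9, 0], [-0.4, 0, -0.87, 0], [-0.46, 0, -0.85, 0], [-0.51, 0, -0.82, 0], [-0.57, 0, -0.78, 0], [-0.61, 0, -0.74, 0], [-0.66, 0, -0.71, 0], [-0.71, 0, -0.65, 0]] [155.7 109.2]
[[-0.75, 0, -0.62, 0], [-0.78, 0, -0.56, 0], [-0.82, 0, -0.51, 0], [-0.86, 0, -0.46, 0], [-0.88, 0, -0.4, 0], [-0.9, 0, -0.34, 0], [-0.93, 0, -0.29, 0], [-0.94, 0, -0.22, 0], [-0.96, 0, -0.17, 0], [-0.96, 0, -0.1, 0], [-0.97, 0, -0.03, 0], [-0.97, 0, 0.02, 0]] [ 48.5 146. ]
[[-1.39, 0, 0.11, 0], [-0.14, 0, -0.26, 0], [-0.14, 0, -0.25, 0], [-0.14, 0, -0.25, 0], [-0.15, 0, -0.25, 0], [-0.16, 0, -0.25, 0], [-0.16, 0, -0.25, 0], [-0.16, 0, -0.24, 0], [-0.17, 0, -0.24, 0], [-0.18, 0, -0.24, 0], [-0.18, 0, -0.24, 0], [-0.18, 0, -0.24, 0]] [ 17. 172.]
[[-0.69, 0, 0.2, 0], [-0.48, 0, 0.15, 0], [-0.47, 0, 0.18, 0], [-0.46, 0, 0.19, 0], [-0.46, 0, 0.2, 0], [-0.45, 0, 0.23, 0], [-0.44, 0, 0.24, 0], [-0.43, 0, 0.26, 0], [-0.42, 0, 0.27, 0], [-0.41, 0, 0.29, 0], [-0.4, 0, 0.3, 0], [-0.39, 0, 0.32, 0]] [-38.  143.7]
[[-0.38, 0, 0.33, 0], [-0.36, 0, 0.34, 0], [-0.35, 0, 0.36, 0], [-0.34, 0, 0.37, 0], [-0.32, 0, 0.39, 0], [-0.31, 0, 0.39, 0], [-0.3, 0, 0.41, 0], [-0.28, 0, 0.42, 0], [-0.26, 0, 0.42, 0], [-0.25, 0, 0.44, 0], [-0.23, 0, 0.45, 0], [-0.22, 0, 0.45, 0]] [-74.  96.]
[[-0.19, 0, 0.46, 0], [-0.18, 0, 0.47, 0], [-0.17, 0, 0.47, 0], [-0.14, 0, 0.48, 0], [-0.13, 0, 0.49, 0], [-0.11, 0, 0.49, 0], [-0.1, 0, 0.49, 0], [-0.07, 0, 0.5, 0], [-0.05, 0, 0.5, 0], [-0.04, 0, 0.5, 0], [-0.02, 0, 0.5, 0], [0.0, 0, 0.5, 0]] [-86.   37.5]
```

Call:
arm_command(moves=[-0.1,0,-0.95,0,-0.16,0,-0.95,0,-0.22,0,-0.93,0,-0.29,0,-0.92,0,-0.34,0,-0.9,0,-0.4,0,-0.87,0,-0.46,0,-0.85,0,-0.51,0,-0.82,0,-0.57,0,-0.78,0,-0.61,0,-0.74,0,-0.66,0,-0.71,0,-0.71,0,-0.65,0], squeeze=30)

```text
time: 8.85
ee_pos: [0.5303, 0.0869, 0.0768]
eef_rot: [0.682, 0.731, 0.0, -0.0]
ft_force: [-1.5, 3.5, 2.7]
width: 0.0349
grip_force: 30.0
```

Run:
```python
from h import *
s=r.read_state();print(s["ee_pos"],s["ft_force"],s["width"],s["grip_force"])
b=r.camera("scene")[:,:,::-1]
cv2.imwrite("pics/l1.png",cv2.resize(b[90:300,200:480],(800,600)))
```

```text
[0.53034091 0.08686291 0.07682703] [-1.46219838  3.47320859  2.73222993] 0.034855025861245316 30.002128779888153
```

View pics/l1.png

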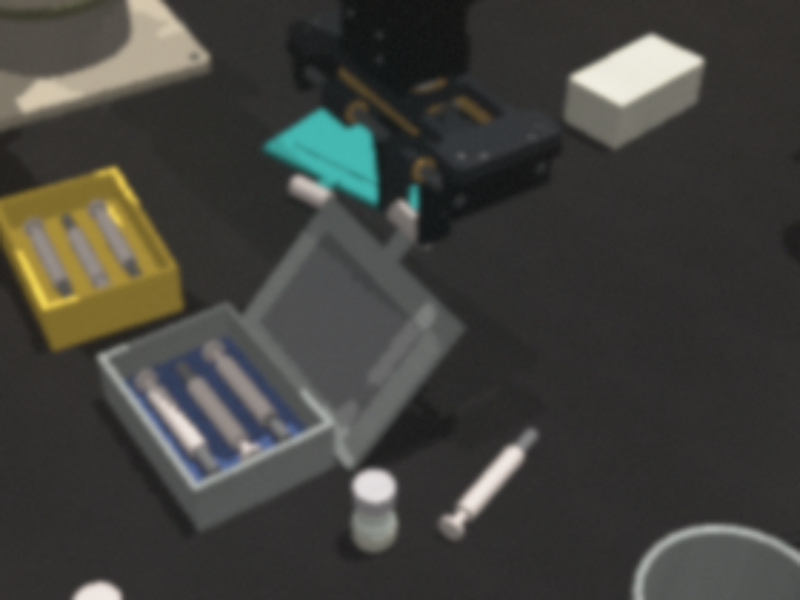

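The lid is held at about 45°, with the roller at (403,215) and its lower edge at the tray wall near (345,460). The vial at (375,510) is untouched, so I continue to upright.

Call:
arm_command(moves=[-0.75,0,-0.62,0,-0.78,0,-0.56,0,-0.82,0,-0.51,0,-0.86,0,-0.46,0,-0.88,0,-0.4,0,-0.9,0,-0.34,0,-0.93,0,-0.29,0,-0.94,0,-0.22,0,-0.96,0,-0.17,0,-0.96,0,-0.1,0,-0.97,0,-0.03,0,-0.97,0,0,0])

```text
time: 9.9
ee_pos: [0.5373, -0.0214, 0.1126]
eef_rot: [0.682, 0.731, -0.0, -0.0]
ft_force: [-2.2, 0.2, 1.9]
width: 0.0351
grip_force: 30.0
```

Call:
arm_command(moves=[-0.2,0,0,-0.4,-0.2,0,0,-0.4,-0.2,0,0,0,-0.2,0,0,0])

```text
time: 10.23
ee_pos: [0.5381, -0.0274, 0.1123]
eef_rot: [0.677, 0.736, -0.0, -0.0]
ft_force: [-0.8, -0.1, -4.1]
width: 0.0353
grip_force: 30.0
```

Run:
```python
from h import *
s=r.read_state();print(s["ee_pos"],s["eef_rot"],s["ft_force"],s["width"],s["grip_force"])
b=r.camera("scene")[:,:,::-1]
cv2.imwrite("pics/l2.png",cv2.resize(b[90:300,200:480],(800,600)))
```

```text
[ 0.53807802 -0.02741853  0.1122611 ] [ 6.76626392e-01  7.36326437e-01 -1.80732587e-04 -2.67515678e-04] [-0.79004323 -0.11485217 -4.07232325] 0.03525022918272797 29.99783992767334
```

View pics/l2.png

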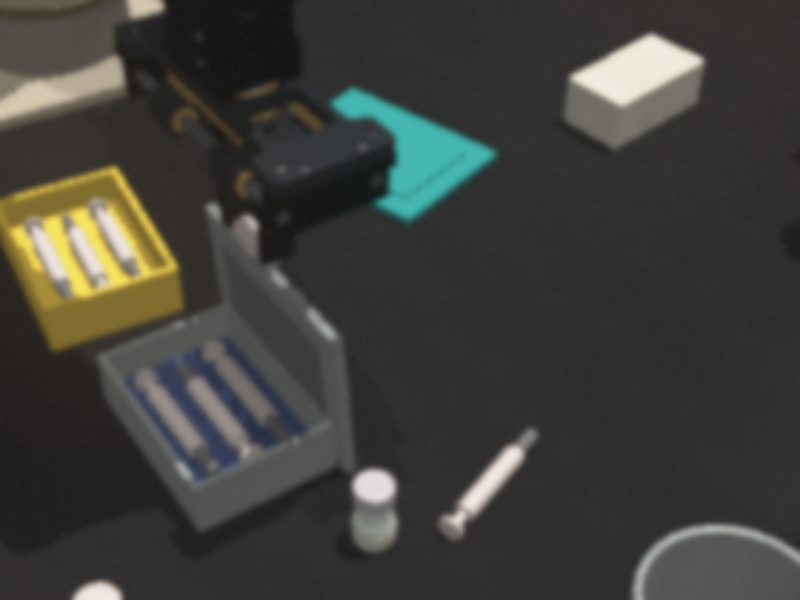

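The lid stands upright against the tray wall, its top edge running from (215,210) to (340,330), and the gripper holds the roller at (245,240). The vial is undisturbed. Next I lift it along its own plane while it leans on the rim, then lower it over.

Call:
arm_command(moves=[-0.6,0,0.1,0,-0.14,0,-0.26,0,-0.14,0,-0.25,0,-0.14,0,-0.25,0,-0.15,0,-0.25,0,-0.16,0,-0.25,0,-0.16,0,-0.25,0,-0.16,0,-0.24,0,-0.17,0,-0.24,0,-0.18,0,-0.24,0,-0.18,0,-0.24,0,-0.18,0,-0.24,0])

```text
time: 11.28
ee_pos: [0.5402, -0.0515, 0.1392]
eef_rot: [0.677, 0.736, 0.0, -0.0]
ft_force: [-0.3, 0.7, -4.0]
width: 0.0353
grip_force: 30.0
```

Call:
arm_command(moves=[-0.69,0,0.2,0,-0.48,0,0.15,0,-0.47,0,0.18,0,-0.46,0,0.19,0,-0.46,0,0.2,0,-0.45,0,0.23,0,-0.44,0,0.24,0,-0.43,0,0.26,0,-0.42,0,0.27,0,-0.41,0,0.29,0,-0.4,0,0.3,0,-0.39,0,0.32,0])

```text
time: 12.28
ee_pos: [0.5449, -0.1066, 0.1103]
eef_rot: [0.677, 0.736, 0.0, -0.0]
ft_force: [-0.2, 0.4, -3.0]
width: 0.0352
grip_force: 30.0
```

Run:
```python
from h import *
s=r.read_state();p=np.array(s["ee_pos"]);print(p,s["ft_force"],s["width"],s["grip_force"])
t=np.deg2rad(4.85);d=p[:2]-[.5423,-.0681];print(d@[np.cos(t),np.sin(t)],d@[-np.sin(t),np.cos(t)],p[2]+.0335)
b=r.camera("scene")[:,:,::-1]
cv2.imwrite("pics/l3.png",cv2.resize(b[90:300,200:480],(800,600)))
```

```text
[ 0.54487533 -0.10655979  0.11034869] [-0.21568034  0.42598229 -3.0258625 ] 0.03515500620344102 29.99974697828293
-0.0006855712738413661 -0.038539821240294835 0.14384869323598684
```

View pics/l3.png

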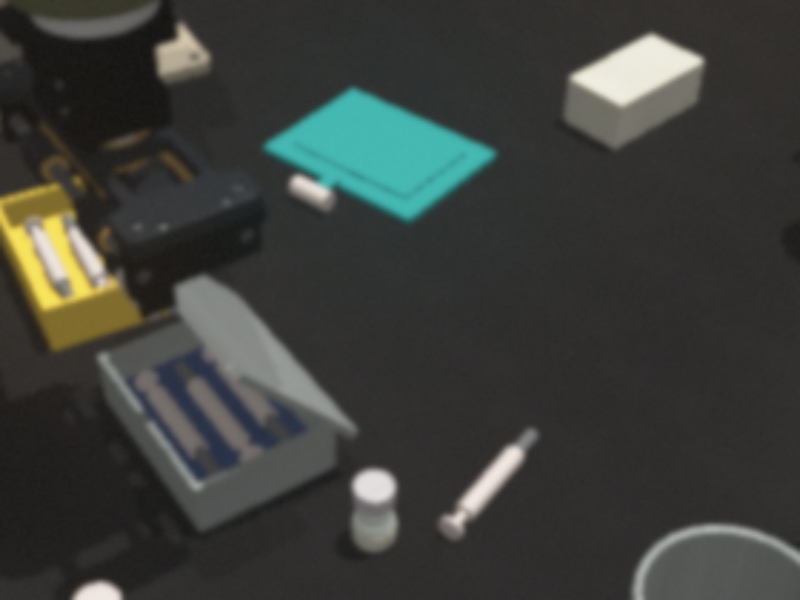

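The lid leans over the tray at about 130°, its lower edge overhanging the rim at (350,432), with the vial clear. Lateral offset is under 1 mm, so I go on lowering.

Call:
arm_command(moves=[-0.38,0,0.33,0,-0.36,0,0.34,0,-0.35,0,0.36,0,-0.34,0,0.37,0,-0.32,0,0.39,0,-0.31,0,0.39,0,-0.3,0,0.41,0,-0.28,0,0.42,0,-0.26,0,0.42,0,-0.25,0,0.44,0,-0.23,0,0.45,0,-0.22,0,0.45,0])

```text
time: 13.33
ee_pos: [0.5478, -0.1423, 0.0625]
eef_rot: [0.677, 0.736, 0.0, -0.0]
ft_force: [0.4, 1.6, -2.2]
width: 0.0352
grip_force: 30.0
```

Call:
arm_command(moves=[-0.19,0,0.46,0,-0.18,0,0.47,0,-0.17,0,0.47,0,-0.14,0,0.48,0,-0.13,0,0.49,0,-0.11,0,0.49,0,-0.1,0,0.49,0,-0.07,0,0.5,0,-0.05,0,0.5,0,-0.04,0,0.5,0,-0.02,0,0.2,0,0,0,0.2,0])

```text
time: 14.33
ee_pos: [0.5487, -0.1541, 0.0101]
eef_rot: [0.677, 0.736, -0.0, -0.0]
ft_force: [-0.4, 0.7, -1.5]
width: 0.0352
grip_force: 30.0
```

Call:
arm_command(moves=[0,0,0.1,0,0,0,0.1,0,0,0,0.1,0,0,0,0,0])

```text
time: 14.67
ee_pos: [0.5488, -0.1541, 0.0074]
eef_rot: [0.677, 0.736, 0.0, 0.0]
ft_force: [-0.0, -0.3, -2.6]
width: 0.0354
grip_force: 30.0
```

Call:
arm_command(moves=[0,0,0.1,0,0,0,0.1,0,0,0,0,0,0,0,0,0])

```text
time: 15.0
ee_pos: [0.5489, -0.1541, 0.0055]
eef_rot: [0.677, 0.736, 0.0, 0.0]
ft_force: [1.0, 0.4, -1.4]
width: 0.0352
grip_force: 30.0
```

Call:
arm_command(moves=[0,0,0.1,0,0,0,0,0,0,0,0,0])

```text
time: 15.25
ee_pos: [0.5489, -0.1541, 0.0044]
eef_rot: [0.677, 0.736, 0.0, 0.0]
ft_force: [-0.0, -1.0, -1.2]
width: 0.0352
grip_force: 30.0
```

Run:
```python
from h import *
s=r.read_state();p=np.array(s["ee_pos"]);print(s["time"],p,s["ft_force"])
t=np.deg2rad(4.85);d=p[:2]-[.5423,-.0681];print(d@[np.cos(t),np.sin(t)],d@[-np.sin(t),np.cos(t)],p[2]+.0335)
b=r.camera("scene")[:,:,::-1]
cv2.imwrite("pics/l4.png",cv2.resize(b[160:280,210:370],(800,600),interpolation=cv2.INTER_CUBIC))
```

```text
15.25 [ 0.54886189 -0.1540775   0.00441996] [-0.02916289 -0.99852533 -1.20601011]
-0.0007307794750225517 -0.08622444908438773 0.0379199585427119
```

View pics/l4.png

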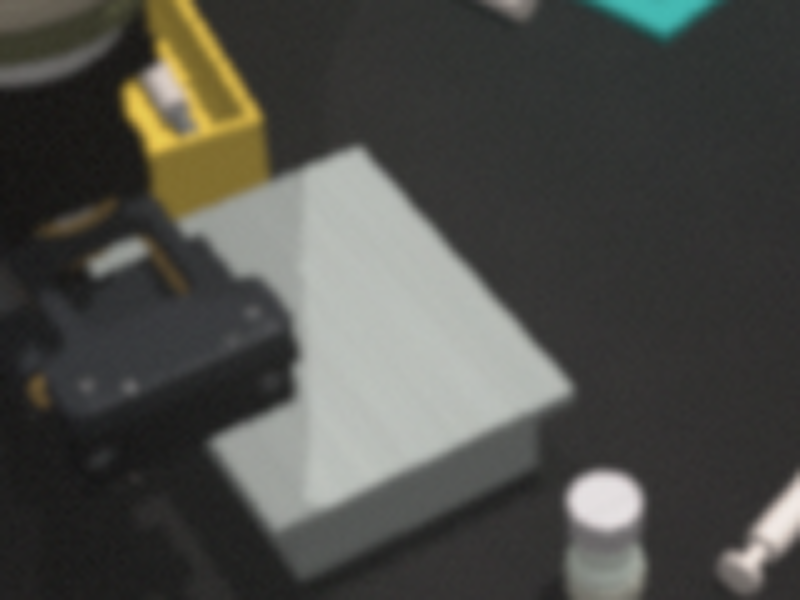

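The lid lies almost flat over the tray, its far corners at (365,148) and (572,388), with the vial clear at (605,530). I ease down until the rim takes the weight.

Call:
arm_command(moves=[0,0,0.1,0,0,0,0,0,0,0,0,0])

```text
time: 15.55
ee_pos: [0.5489, -0.154, 0.0038]
eef_rot: [0.677, 0.736, 0.0, 0.0]
ft_force: [-1.6, 0.2, 3.8]
width: 0.0352
grip_force: 30.0
```

Call:
arm_command(moves=[0,0,0.1,0,0,0,0,0,0,0,0,0])

```text
time: 15.8
ee_pos: [0.5489, -0.154, 0.0026]
eef_rot: [0.677, 0.736, 0.0, 0.0]
ft_force: [-1.8, 0.4, 4.9]
width: 0.0351
grip_force: 30.0
```

The rim is in contact. I relieve the pressure, open the fingers and retreat.

Call:
arm_command(moves=[0,0,-0.1,0,0,0,0,0], squeeze=5)

```text
time: 15.97
ee_pos: [0.5489, -0.1541, 0.0037]
eef_rot: [0.677, 0.736, 0.0, 0.0]
ft_force: [-1.5, 0.5, 4.4]
width: 0.0359
grip_force: 5.0
```

Call:
arm_command(moves=[0,0,0,0,0,0,0,0,0,0,0,0,0,0,0,0,0,0,0,0,0,0,0,0,0,0,0,0,0,0,0,0], fingers=80)

```text
time: 16.63
ee_pos: [0.5488, -0.154, 0.0034]
eef_rot: [0.677, 0.736, 0.0, -0.0]
ft_force: [0.7, -0.7, 0.8]
width: 0.069
grip_force: 0.0
```

Call:
arm_command(moves=[0,0,-0.5,0,0,0,-1,0,0,0,-2,0,0,0,-3,0,0,0,-3,0,0,0,-3,0,-3,0,0,0,-3,0,0,0,-3,0,0,0,0,0,0,0,0,0,0,0])

```text
time: 17.55
ee_pos: [0.5558, -0.246, 0.1293]
eef_rot: [0.678, 0.735, -0.0, 0.001]
ft_force: [0.5, 1.0, -0.2]
width: 0.0694
grip_force: 0.0
```

Run:
```python
from h import *
s=r.read_state();print(s["time"],s["ee_pos"],s["ft_force"],s["width"])
a=r.camera("top")[:,:,::-1];b=r.camera("scene")[:,:,::-1]
f=lambda i,x,y:cv2.resize(i[y:y+150,x:x+150],(400,400),interpolation=cv2.INTER_CUBIC)
cv2.imwrite("pics/e.png",np.hstack([f(a,320,90),f(b,210,150)]))
```

```text
17.55 [ 0.55581269 -0.24598259  0.12933884] [ 0.52167184  0.98491589 -0.1649335 ] 0.06944200459570102
```

View pics/e.png

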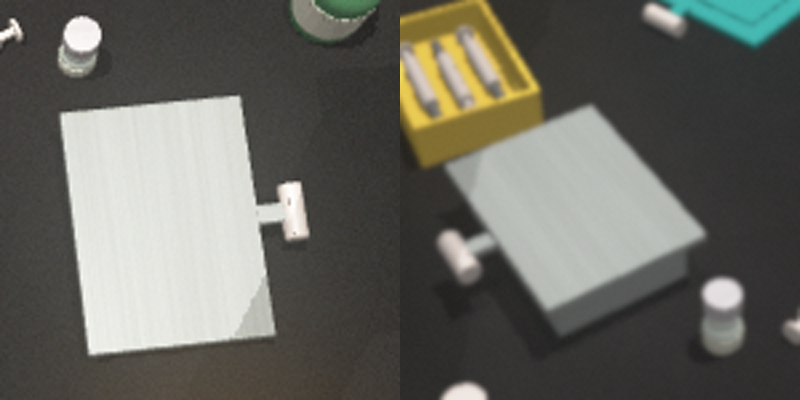

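The lid lies flat and released, with the roller at (292,210) in the top view and the vial standing. I check the lid's pose numerically and hand in if it passes.

Run:
```python
from h import *
a=r.camera("top")[:,:,::-1]
m=(a.min(2)>105).astype(np.uint8); m[:120]=0;m[230:]=0;m[:,:335]=0;m[:,440:]=0
m=cv2.morphologyEx(m,cv2.MORPH_OPEN,np.ones((15,15)))
c=max(cv2.findContours(m,0,1)[0],key=cv2.contourArea)
w=ray("top",c.reshape(-1,2),.046)[:,:2];q=cv2.minAreaRect((w*1000).astype(np.float32));print(q)
t=np.deg2rad(4.85);d=np.array(q[0])-[542.3,-68.1];x,y=d@[np.cos(t),np.sin(t)],d@[-np.sin(t),np.cos(t)];print(x,y)
if abs(x)<10 and abs(y)<10: print(r.close_job())
```

```text
((543.7598266601562, -69.33069610595703), (161.40695190429688, 123.03841400146484), 4.565779685974121)
1.350547513278668 -1.3497141168772389
the job is handed in; nothing more can be done
None
```

The lid is closed on the tray, lying flat with the seal side down, within about 1.5 mm of centre and 0.3° of square. It is released, the vial stands where it was, and the job is handed in at about 17.6 s; the hand-in call did not report a verdict.

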